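# Slide the drip board out to its line and hold it

## Robot

A 6-joint arm with a two-finger parallel gripper is mounted at the origin on a cart in front of the work surface, level with it; the furniture and walls round the work are solid. World frame = base frame: x ahead of the robot, y to its left, z up, the work surface at z = 0. Lengths are in m, angles in rad, forces in N, time in s.
With the tool pointing down it reaches from about 0.35 to 0.975 m from the base axis. Payload 4.9 kg.
Tool frame: the origin (TCP) lies between the finger pads; the fingertips stand 22 mm ahead of it and the grasp point (between the pads) lies 3 mm ahead of it; z points along the fingers, y is the line along which they close (so a half turn about z gives the same grasp; the last joint's range is limited). The gripper opens to 85 mm and grips with 20 to 120 N. Pads are 22 mm wide; open, the fingers measure 114 mm over their backs; the gripper's body (76 mm by 85 mm) begins 54 mm behind the grasp point. The pads swing forward as they close: fully open they stand 13 mm farther back than shut.
Start: joints at [0.989, 0.053, 1.613, -0, 1.476, -0.119], TCP at [0.279, 0.559, 0.253] pointing down, gripper open.
Joint ranges: [-3.01, 3.01], [-1.01, 2.22], [0.06, 2.58], [-1.02, 4.17], [0.09, 2.62], [-3.14, 3.14]. Speed limits (rad/s): [2.57, 2.57, 3.14, 3.14, 3.14, 3.14].

## Interface

Orientations are given as a unit quaternion [w, x, y, z].
In Python, from plant import state, grab_frame, get_calibration, job_done, recognise, regions_of gives the robot as it stands.
- The arm moves only by the tool apply_moves, never from a script. Its argument "targets" is a list of rows, each an object with "translation": the shift along the tool's x, y, z normalised to -1 to 1, where 1 is 100 mm, a list of three; "twist": the turn about the tool's z normalised to -1 to 1, where 1 is 0.1 rad; "hand": the opening, from 0 (shut) to 1 (fully open). A call has 1 to 8 rows; each row shifts and turns the commanded pose from where the row before left it, along the tool's axes as they then stand; what a row does not reach is not made up. A row lasts 1/10 s, in which the tool goes at most 50 mm and 8.59 degrees, less where a joint would pass 70% of its speed; a pose out of reach is approached as far as the arm can. A call with a number of a shift or a turn outside -1 to 1 is refused whole. A call with a gripper value outside its range is refused whole. The fingers move at their own pace and stop on an object; the grip force is fixed at half the most. Time passes only in rows, so rows that do not move let the fingers close. It gives the time, the measured TCP pose, the force, the opening and the grip force at its end, in the units of the state.
- state(): the state, without advancing time (a new reading comes with each control period).
- grab_frame(name): name is "scene" or "top"; returns the picture (480x640x3 uint8, red, green, blue); there is no depth.
- get_calibration(name): a dict with "camera_matrix" (3x3 intrinsics, pixels), "pose" (4x4, takes a point from camera to world coordinates). Camera axes: x right, y up, looking along -z (the intrinsics and any distortion apply to the point x, -y, -z); pixel columns grow to the right and rows downward; lengths in m; the calibration is good to about 2 mm. A picture is of the moment at which its call begins. get_calibration takes no time and is no camera call.
- job_done(): hands the job in; it is judged then, once.
Trained networks look in the newest picture that a camera, given by its name, has taken for a name from the list of things; names that differ only in an ending like _2 or _b are one class to them, and where a whole thing is asked for, a point or a joint stands for the part that bears it (a point fixed in the world has none). Each returns a list of dicts, best first, with "score" (0 to 1); they miss things now and then, are a little off and sometimes report something else, mostly with a low value. They report only what shows in the picture. A call takes as long as a camera call. They do not tell look-alikes from the thing itself.
- recognise(camera, query): "point" ([x, y, z] in m, in world coordinates, good to about 4 mm: the middle of the surface that is visible of it).
- regions_of(camera, query): "pixels" (480x640 bool, what is visible of it).
The state is a dict: "time": time; "joint_pos": joint angles; "joint_vel": joint speeds; "joint_efforts": joint torques, N m; "tool_pos": TCP position; "tool_rot": TCP orientation; "contact_force": force on the tool from outside, world axes, zero at the start; "ft_torque": the same for the moment, N m; "gripper_width": opening from 0.0 (shut) to 1.0 (fully open); "grasp_force": force on a finger pad.
Only numpy, scipy, OpenCV 4.12 (cv2) and the standard library are available. Lean on these libraries where they do the work, as an engineer would, in place of code of your own. Each camera call takes 0.05 s, during which the arm holds its last target. There are 200 camera calls.

## Task

By the cleat at its tail, slide the wooden drip board with the flow cup standing on it straight out between the two side guides of the stand, until the scribed line across the board meets the outer edge of the deck and the flow cup stands over the catch cup on the bench. Keep the board flat on the deck all the way and do not touch the flow cup or disturb the cups, brush and other things around. Out there the board would tip over, so finish while still holding its tail: do not let go at the end.

Things in the scene. Friction and masses are not known exactly. Their poses are not given: they have to be found in the camera images.
- stand: low wooden stand fixed to the bench; flat plywood deck 150 mm wide (x), 340 mm long (y), 15 mm thick, its top 75 mm above the bench. Origin on the bench under the deck's centre, z up; +y is the outward direction. Behind it a blue carton hangs over the bench (world x beyond 0.56 m, y -0.08 to 0.16 m, from 0.275 m up): keep the wrist clear of it.
- guides (a point): centre between the two aluminium side guides, at deck height: (0, 145, 75) mm in the stand's frame. Guides 16 mm high, inner faces straight and 98 mm apart from y = 120 to 170 mm of the stand, flared to about 120 mm apart at their inner start, y = 98 mm. Open above: nothing holds the board down.
- lip (a point): middle of the deck's straight outer edge, on the deck's top: (0, 170, 75) mm in the stand's frame
- board: loose wooden drip board, 90 mm wide (x), 320 mm long (y), 14 mm thick, 0.2 kg; origin at the centre of its underside, z up, +y to the outer end. Starts flat on the deck behind the guides, up to 0.12 rad askew and 12 mm off centre, tail out over the stand's back edge. 20 mm drip hole at (0, 115) mm. Loaded, it tips over the lip when out at its line with the tail not held.
- line (a point): middle of the dark scribed line, 3 mm wide, that runs straight across the board and down its side edges, at (0, 10, 0) mm in the board's frame (at the underside's height): 150 mm from the outer end
- outer_end (a point): middle of the board's outer end edge, at its underside: (0, 160, 0) mm in the board's frame
- cleat (a point): centre of the wooden cleat fixed on top of the board near its tail, the grip: 30 mm wide (x), 80 mm long (y), 30 mm high; the point is (0, -100, 29) mm in the board's frame, 15 mm above the board's top; the cleat's top is 44 mm above the board's underside
- flow_cup: grey viscosity flow cup in its three-legged ring foot, 53 mm wide, 63 mm tall, 0.18 to 0.29 kg, standing loose on the board over the drip hole, with 1 to 2 cm of board to each side. Origin at the centre of its foot, z up.
- catch_cup: the larger see-through sample cup, 60 mm wide at the mouth, 55 mm tall, standing loose on the bench outward of the stand, about 105 mm out from the lip. Origin at the centre of its bottom, z up. The board passes 20 mm above it.
- small_cup: the smaller see-through sample cup (56 mm wide at the mouth, 51 mm tall), a bystander; origin at the centre of its underside
- strainer_cup: plastic mixing cup with a paper strainer in it (92 mm wide, 104 mm tall), a bystander; origin at the centre of its underside
- dropper: brown tint dropper bottle (37 mm wide, 117 mm tall), a bystander; origin at the centre of its underside
- brush: flat brush (46 x 208 x 14 mm) lying on the bench, a bystander; origin at the centre of its underside
- scraper: scraper with a dark handle (60 x 195 x 18 mm) lying on the bench, a bystander; origin at the centre of its underside
Mind the look-alikes: they are no part of the job. Leave any red or yellow look-alike of the catch_cup alone.

How it is judged:
On the way:
1. the board's outer end has entered between the side guides, flat on the deck, with the line still well short of the edge (y of outer_end in the frame of stand above 0.125 m and y of line in the frame of stand below 0.15 m and x of outer_end in the frame of stand between -0.012 and 0.012 m and angle between board's own z axis and vertical below 0.06 rad), for 0.1 s.
At the end, for the whole second after the job is handed in: Board flat on the deck (0.025 rad, 5 mm) between the guides and at rest, its line within 5 mm of the deck's outer edge, held by the fingers with over 1 N; flow cup upright on it within 25 mm of the catch cup's centre; catch cup upright on the bench, not touched by the board (y of line in the frame of stand between 0.165 and 0.175 m and x of line in the frame of stand between -0.01 and 0.01 m and z of line in the frame of stand between 0.07 and 0.08 m and angle between the y axis of board and the y axis of stand, either way round below 0.12 rad and angle between board's own z axis and vertical below 0.025 rad and linear speed of each of board, flow_cup below 0.02 m/s and contact force between the fingers and board above 1 N and horizontal distance between flow_cup and catch_cup below 0.025 m and angle between each of flow_cup, catch_cup's own z axis and vertical below 0.1 rad and height (world z) of flow_cup above 0.08 m and height (world z) of catch_cup below 0.01 m and contact force between board and catch_cup below 0.1 N); the arm keeps its last pose, push and grip.
It fails at once if the drip board is lifted off the deck (its line more than 15 mm above it) or tips (more than 0.2 rad) (z of line in the frame of stand above 0.09 m or angle between board's own z axis and vertical above 0.2 rad).
It fails at once if the flow cup topples (more than 0.35 rad) (angle between flow_cup's own z axis and vertical above 0.35 rad).
It fails at once if the robot touches the flow cup (more than 1 N) (contact force between any of the arm, the fingers and flow_cup above 1 N).
It fails at once if the catch cup is moved more than 15 mm (distance of catch_cup from where it was at the start of the episode above 0.015 m).
It fails at once if a bystander is moved more than 30 mm (distance of any of small_cup, strainer_cup, dropper, brush, scraper from where it was at the start of the episode above 0.03 m).
It also fails if it takes over 48 s, if anything falls off the work surface, if the arm or the gripper's body presses on something with over 40 N, if the wrist force passes 120 N, or if a joint passes its speed limit or range.

## Working session

There is one attempt and no reset: what is moved stays moved. The work goes in short steps, Python scripts to look and compute and a tool call to move; the robot and the scene stay as the last step left them, time stands still between calls to the robot, and variables do not carry over. Pictures are saved under pics/ and viewed, at most 10 in all, crops included, and the job is handed in when it is done.

Besides the shell and the picture viewer there is one more tool, called after ">>>" by a JSON object that holds its "fn" and its "kwargs". apply_moves: Moves the arm, as the interface text tells. Its arguments: {"type":"object","properties":{"targets":{"type":"array"}},"required":["targets"]}

```bash
mkdir -p pics
cat > h.py <<'E'
import numpy as np,cv2
from plant import *
def ray(cam,u,v):
    c=get_calibration(cam);K=np.array(c["camera_matrix"]);T=np.array(c["pose"])
    d=np.linalg.inv(K)@[u,v,1];d=T[:3,:3]@(d*[1,-1,-1]);return T[:3,3],d
def onz(cam,u,v,z):
    o,d=ray(cam,u,v);return o+d*(z-o[2])/d[2]
def proj(cam,p):
    c=get_calibration(cam);K=np.array(c["camera_matrix"]);T=np.array(c["pose"])
    q=T[:3,:3].T@(np.array(p)-T[:3,3])*[1,-1,-1];q=K@q;return q[:2]/q[2]
E
python3 - <<'E'
from h import *
np.set_printoptions(precision=4,suppress=True)
for c in("scene","top"):
    f=grab_frame(c);cv2.imwrite(f"pics/{c}0.png",f[:,:,::-1])
    print(c,get_calibration(c))
    for q in("cleat","board","line","outer_end","flow_cup","catch_cup","stand"):
        for r in recognise(c,q)[:3]: print(q,np.round(r["point"],4),round(r["score"],2),proj(c,r["point"]).round())
print(state())
E
```

```text
scene {'camera_matrix': array([[526.5786,   0.    , 319.0622],
       [  0.    , 526.5786, 236.2611],
       [  0.    ,   0.    ,   1.    ]]), 'pose': array([[-0.6552,  0.3603, -0.664 , -0.3291],
       [-0.7552, -0.2877,  0.589 ,  0.9189],
       [ 0.0211,  0.8873,  0.4606,  0.6496],
       [ 0.    ,  0.    ,  0.    ,  1.    ]])}
cleat [ 0.416  -0.0329  0.0911] 0.92 [407. 217.]
board [ 0.4119 -0.0359  0.088 ] 0.66 [409. 219.]
line [ 0.4152 -0.0337  0.0895] 0.73 [407. 218.]
flow_cup [0.4091 0.0875 0.1338] 0.68 [377. 216.]
flow_cup [0.5407 0.4313 0.0332] 0.38 [221. 279.]
catch_cup [0.3975 0.3198 0.0359] 0.88 [302. 288.]
catch_cup [0.3414 0.5969 0.0371] 0.81 [199. 356.]
catch_cup [0.4369 0.4429 0.0375] 0.63 [243. 300.]
stand [0.3849 0.1617 0.0747] 0.69 [360. 252.]
top {'camera_matrix': array([[565.2902,   0.    , 318.4781],
       [  0.    , 565.2902, 240.7189],
       [  0.    ,   0.    ,   1.    ]]), 'pose': array([[ 0.0189,  0.9895, -0.1435,  0.2707],
       [-0.9998,  0.0189, -0.0017,  0.2423],
       [ 0.001 ,  0.1435,  0.9896,  1.5635],
       [ 0.    ,  0.    ,  0.    ,  1.    ]
[... 355 characters left out ...]
ch_cup [0.4481 0.4461 0.0164] 0.82 [245. 256.]
catch_cup [0.3562 0.5955 0.018 ] 0.78 [189. 289.]
catch_cup [0.4088 0.3165 0.0169] 0.72 [292. 271.]
stand [0.424  0.1108 0.0763] 0.82 [369. 265.]
{'time': 0.8, 'joint_pos': array([ 0.989 ,  0.0527,  1.6128, -0.    ,  1.476 , -0.119 ]), 'joint_vel': array([-0.0008,  0.0003,  0.0008,  0.0019,  0.0006, -0.0015]), 'joint_efforts': array([ -0.0014, -39.3663, -37.0435,  -0.0001,   0.0004,   0.    ]), 'tool_pos': array([0.2791, 0.5593, 0.2534]), 'tool_rot': array([0.    , 0.2293, 0.9733, 0.    ]), 'contact_force': array([-0.3873, -0.2463, -0.4036]), 'ft_torque': array([-0.0153, -0.0878,  0.0131]), 'grasp_force': 0.0, 'gripper_width': 1.000825267824364}
```

Run:
```python
import cv2
a=cv2.imread("pics/top0.png")[190:340,230:530];cv2.imwrite("pics/topc.png",cv2.resize(a,None,fx=2.667,fy=2.667,interpolation=cv2.INTER_CUBIC))
```

```text
(no output)
```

View pics/topc.png

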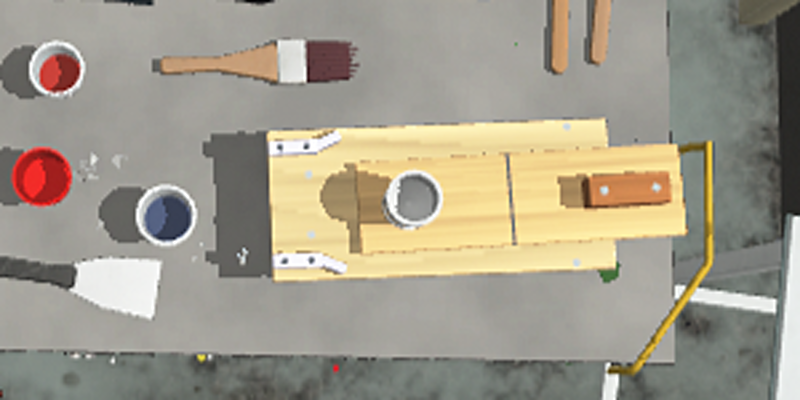

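View pics/scene0.png

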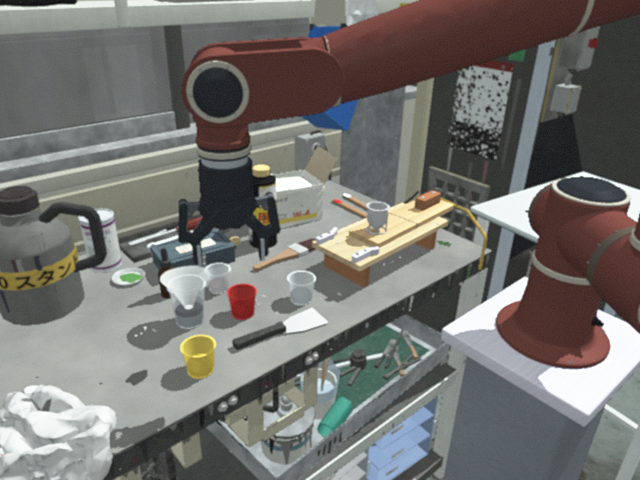

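The top crop shows three cups that could be the catch cup. The clear one is at crop (165,215), which is top pixel (292,271). The red one is at (245,256) and the yellow one at about (189,289). The clear one in line with the stand is the catch cup. The stand, the board (line at crop 507–515) and the cleat at crop (627,190) are all clearly visible.

Run:
```python
from h import *
np.set_printoptions(precision=4,suppress=True)
g=lambda p,z:onz("top",230+(p[0]+.5)/2.667-.5,190+(p[1]+.5)/2.667-.5,z)[:2]
def show(n,ps,z):
    w=np.array([g(p,z) for p in ps]);print(n,w.tolist() and w.round(4).tolist(),"mid",w.mean(0));return w
S=show("stand LT,LB,RB,RT",[(268,130),(273,281),(615,268),(607,119)],.075)
G=show("guides inner straight",[(310,153),(313,255)],.091)
B=show("board LT,LB,RB,RT",[(357,163),(359,253),(686,235),(680,145)],.089)
L=show("line",[(507,153),(515,244)],.089)
C=show("cleat",[(583,178),(586,207),(671,201),(668,172)],.119)
ax=lambda w:(lambda d:(np.arctan2(-d[0],d[1]),np.linalg.norm(d)))((w[0]+w[1]-w[2]-w[3])/2)
for n,w in(("stand",S),("board",B),("cleat",C)): print(n,"yaw,len",ax(w),"width",np.linalg.norm(w[0]-w[1]),np.linalg.norm(w[3]-w[2]))
# catch and flow cup masks
for q,u in(("catch_cup",(292,271)),("flow_cup",(384,265))):
    for r in regions_of("top",q):
        ys,xs=np.nonzero(r["pixels"])
        if np.hypot(xs.mean()-u[0],ys.mean()-u[1])<15:
            (c,rad)=cv2.minEnclosingCircle(np.c_[xs,ys].astype(np.float32))
            print(q,c,rad,[onz("top",*c,z) for z in(.05,.152)])
```

```text
stand LT,LB,RB,RT [[0.4933, 0.2139], [0.3431, 0.2065], [0.3623, -0.1302], [0.5108, -0.1248]] mid [0.4274 0.0414]
guides inner straight [[0.4687, 0.1724], [0.3684, 0.1683]] mid [0.4186 0.1704]
board LT,LB,RB,RT [[0.4599, 0.1259], [0.3713, 0.1233], [0.395, -0.1968], [0.4839, -0.193]] mid [ 0.4276 -0.0352]
line [[0.4727, -0.0221], [0.383, -0.0293]] mid [ 0.4279 -0.0257]
cleat [[0.4457, -0.0898], [0.4176, -0.0923], [0.425, -0.1742], [0.4531, -0.1719]] mid [ 0.4353 -0.1321]
stand yaw,len (np.float64(0.054333139536174864), np.float64(0.3381893730969452)) width 0.15028908903599267 0.14863014064826469
board yaw,len (np.float64(0.07449913293614849), np.float64(0.3203532219518863)) width 0.08865939692990413 0.08900430017506496
cleat yaw,len (np.float64(0.08966493230425081), np.float64(0.08233892372845299)) width 0.02814023441969179 0.028159133805355938
catch_cup (291.4316711425781, 270.3819885253906) 10.978191375732422 [array([0.4083, 0.316 , 0.05  ]), array([0.399, 0.311, 0.152])]
flow_cup (383.80645751953125, 264.7096862792969) 11.516947746276855 [array([0.4283, 0.068 , 0.05  ]), array([0.4177, 0.0798, 0.152 ])]
```

>>> {"fn": "apply_moves", "kwargs": {"targets": [{"translation": [-0.3,-0.36,0],"twist": 0,"hand": 1},{"translation": [-0.3,-0.36,0],"twist": 0,"hand": 1},{"translation": [-0.3,-0.36,0],"twist": 0,"hand": 1},{"translation": [-0.3,-0.36,0],"twist": 0,"hand": 1},{"translation": [-0.3,-0.36,0],"twist": 0,"hand": 1},{"translation": [-0.3,-0.36,0],"twist": 0,"hand": 1},{"translation": [-0.3,-0.36,0],"twist": 0,"hand": 1},{"translation": [-0.3,-0.36,0],"twist": 0,"hand": 1}]}}

```text
time: 1.7
tool_pos: [0.3652, 0.1927, 0.2536]
tool_rot: [0.001, 0.229, 0.973, 0.0]
contact_force: [1.1, -0.4, -0.2]
gripper_width: 0.999
grasp_force: 0.0
```

>>> {"fn": "apply_moves", "kwargs": {"targets": [{"translation": [-0.3,-0.36,0],"twist": 0,"hand": 1},{"translation": [-0.3,-0.36,0],"twist": 0,"hand": 1},{"translation": [-0.3,-0.36,0],"twist": 0,"hand": 1},{"translation": [-0.3,-0.36,0],"twist": 0,"hand": 1},{"translation": [-0.3,-0.36,0],"twist": 0,"hand": 1},{"translation": [-0.3,-0.36,0],"twist": 0,"hand": 1},{"translation": [-0.28,-0.4,0],"twist": 0,"hand": 1},{"translation": [0,0,0],"twist": 0,"hand": 1}]}}

```text
time: 2.5
tool_pos: [0.4371, -0.1323, 0.2535]
tool_rot: [0.0, 0.233, 0.973, -0.001]
contact_force: [-0.1, 0.7, 0.2]
gripper_width: 0.998
grasp_force: 0.0
```

>>> {"fn": "apply_moves", "kwargs": {"targets": [{"translation": [0,0,0],"twist": 1,"hand": 1},{"translation": [0,0,0],"twist": 1,"hand": 1},{"translation": [0,0,0],"twist": 1,"hand": 1},{"translation": [0,0,0],"twist": 1,"hand": 1},{"translation": [0,0,0],"twist": 1,"hand": 1},{"translation": [0,0,0],"twist": 1,"hand": 1},{"translation": [0,0,0],"twist": 1,"hand": 1},{"translation": [0,0,0],"twist": 1,"hand": 1}]}}

```text
time: 3.3
tool_pos: [0.437, -0.1269, 0.2534]
tool_rot: [0.0, 0.592, 0.806, 0.0]
contact_force: [-0.3, -0.3, -0.3]
gripper_width: 1.001
grasp_force: 0.0
```

>>> {"fn": "apply_moves", "kwargs": {"targets": [{"translation": [0,0,0],"twist": 1,"hand": 1},{"translation": [0,0,0],"twist": 1,"hand": 1},{"translation": [0,0,0],"twist": 0.3,"hand": 1},{"translation": [0,0,0],"twist": 0,"hand": 1},{"translation": [0,0,0],"twist": 0,"hand": 1}]}}

```text
time: 3.8
tool_pos: [0.437, -0.1272, 0.2534]
tool_rot: [0.0, 0.679, 0.735, 0.0]
contact_force: [0.0, 0.4, 0.1]
gripper_width: 1.002
grasp_force: 0.0
```

>>> {"fn": "apply_moves", "kwargs": {"targets": [{"translation": [-0.06,-0.02,0.3],"twist": 0,"hand": 1},{"translation": [0,0,0.3],"twist": 0,"hand": 1},{"translation": [0,0,0.3],"twist": 0,"hand": 1},{"translation": [0,0,0.2],"twist": 0,"hand": 1},{"translation": [0,0,0.15],"twist": 0,"hand": 1},{"translation": [0,0,0.1],"twist": 0,"hand": 1},{"translation": [0,0,0],"twist": 0,"hand": 1}]}}

```text
time: 4.5
tool_pos: [0.4346, -0.1331, 0.1168]
tool_rot: [-0.001, 0.679, 0.734, -0.0]
contact_force: [-0.2, -0.4, -0.4]
gripper_width: 1.002
grasp_force: 0.0
```

Run:
```python
from h import *
f=grab_frame("scene");a=f[150:300,280:480];cv2.imwrite("pics/s1.png",cv2.resize(a,None,fx=4,fy=4,interpolation=cv2.INTER_CUBIC)[:,:,::-1])
```

```text
(no output)
```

View pics/s1.png

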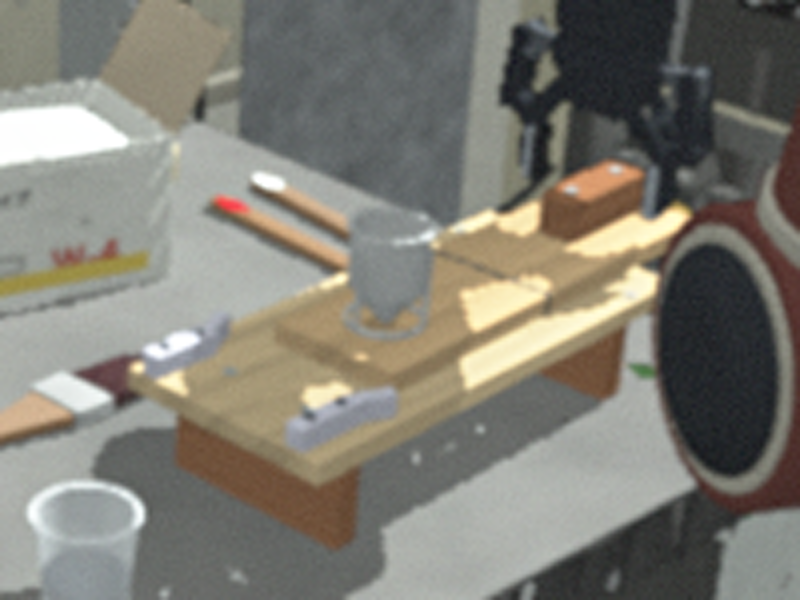

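The fingers straddle the cleat at crop (595,195), so I'll close gently.

>>> {"fn": "apply_moves", "kwargs": {"targets": [{"translation": [0,0,0],"twist": 0,"hand": 0.7},{"translation": [0,0,0],"twist": 0,"hand": 0.5},{"translation": [0,0,0],"twist": 0,"hand": 0.42},{"translation": [0,0,0],"twist": 0,"hand": 0.36},{"translation": [0,0,0],"twist": 0,"hand": 0.2},{"translation": [0,0,0],"twist": 0,"hand": 0},{"translation": [0,0,0],"twist": 0,"hand": 0},{"translation": [0,0,0],"twist": 0,"hand": 0}]}}

```text
time: 5.35
tool_pos: [0.4359, -0.1339, 0.1191]
tool_rot: [0.001, 0.679, 0.734, 0.0]
contact_force: [-0.4, 1.1, 5.2]
gripper_width: 0.335
grasp_force: 60.9
```

Run:
```python
from h import *
print(state())
f=grab_frame("top");a=f[190:340,230:530];cv2.imwrite("pics/t2.png",cv2.resize(a,None,fx=2.667,fy=2.667,interpolation=cv2.INTER_CUBIC)[:,:,::-1])
```

```text
{'time': 5.35, 'joint_pos': array([-4.61397474e-01, -2.43841558e-01,  2.12102262e+00,  6.63436239e-06,
        1.26332381e+00, -5.39547006e-01]), 'joint_vel': array([ 0.00201315,  0.00056907, -0.00141659,  0.00132926,  0.00129861,
       -0.00043107]), 'joint_efforts': array([-1.79293896e-01, -2.12549150e+01, -3.17154372e+01, -1.67977059e-02,
       -2.62911804e-01,  6.04889402e-02]), 'tool_pos': array([ 0.43594817, -0.13388236,  0.11908877]), 'tool_rot': array([5.21072433e-04, 6.78944665e-01, 7.34189244e-01, 1.55914601e-04]), 'contact_force': array([-0.42493997,  1.1362026 ,  5.22156169]), 'ft_torque': array([0.10845955, 0.09804496, 0.03205844]), 'grasp_force': 60.92234015464783, 'gripper_width': 0.33468614971532185}
```

View pics/t2.png

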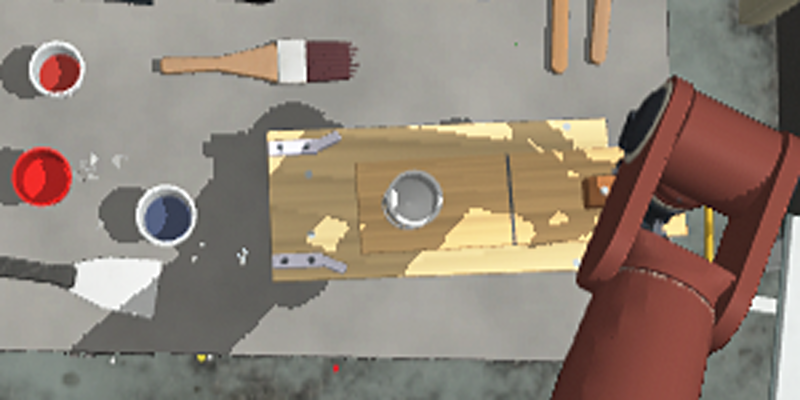

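>>> {"fn": "apply_moves", "kwargs": {"targets": [{"translation": [0.01,0,0],"twist": 0,"hand": 0},{"translation": [0.02,0,0],"twist": 0.03,"hand": 0},{"translation": [0.03,0,0],"twist": 0.04,"hand": 0},{"translation": [0.04,0,0],"twist": 0.05,"hand": 0},{"translation": [0.04,0,0],"twist": 0.05,"hand": 0},{"translation": [0.04,0,0],"twist": 0.05,"hand": 0},{"translation": [0.03,0,0],"twist": 0.03,"hand": 0},{"translation": [0.02,0,0],"twist": 0,"hand": 0}]}}

```text
time: 6.2
tool_pos: [0.4345, -0.1119, 0.1191]
tool_rot: [0.002, 0.688, 0.726, -0.001]
contact_force: [-0.1, -4.6, 4.4]
gripper_width: 0.339
grasp_force: 60.7
```

Run:
```python
from h import *
print(state()['tool_pos'],state()['tool_rot'],state()['ft_torque'])
f=grab_frame("top");a=f[215:315,310:460];cv2.imwrite("pics/t3.png",cv2.resize(a,None,fx=5,fy=5,interpolation=cv2.INTER_CUBIC)[:,:,::-1])
```

```text
[ 0.43454251 -0.11192233  0.11911742] [ 0.00175325  0.68811867  0.72559567 -0.00073194] [-0.73770455  0.08321836 -0.01849995]
```

View pics/t3.png

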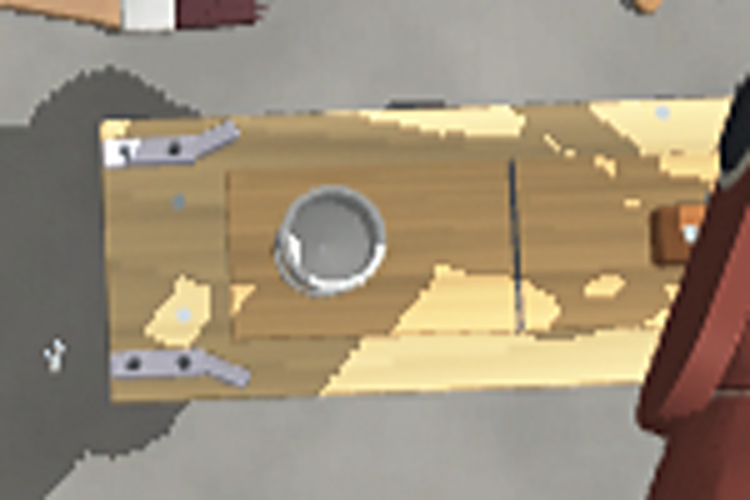

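The board is held and moving, with its outer end at crop (228–235,172–338) and its line at (513–520). The cup is still over the hole. Next I'll measure the alignment against the guides.

Run:
```python
from h import *
g=lambda u,v,z:onz("top",310+(u+.5)/5-.5,215+(v+.5)/5-.5,z)[:2]
W=lambda ps,z:np.array([g(*p,z) for p in ps])
E=W([(228,172),(235,338)],.089);L=W([(513,160),(520,332)],.089);D=W([(101,120),(110,401)],.075)
for gz in(.075,.083,.091): 
    G=W([(150,163),(158,350)],gz);print("guide",gz,G.mean(0),np.linalg.norm(G[0]-G[1]))
y=.0535;R=np.array([[np.cos(y),np.sin(y)],[-np.sin(y),np.cos(y)]])
lip=D.mean(0);print("lip",lip,"deck w",np.linalg.norm(D[0]-D[1]))
for n,w in(("end",E),("line",L),("guide",G)): print(n,(R@(w.mean(0)-lip)).round(4),np.linalg.norm(w[0]-w[1]))
d=E.mean(0)-L.mean(0);print("board yaw",np.arctan2(-d[0],d[1]),np.linalg.norm(d))
for w in(E,L,D):
    d=w[0]-w[1];print("cross yaw",np.arctan2(d[1],d[0]))
```

```text
guide 0.075 [0.42058789 0.18567637] 0.09934144653933406
guide 0.083 [0.41978212 0.18598052] 0.09880754856199346
guide 0.091 [0.41897635 0.18628467] 0.09827365058465291
lip [0.41827458 0.21129591] deck w 0.14917833566232938
end [-0.0011 -0.0657] 0.08735761380472389
line [-0.0015 -0.2152] 0.09057214213072412
guide [-0.0006 -0.025 ] 0.09827365058465291
board yaw 0.05079393656180467 0.14951233060723867
cross yaw 0.05140696197320917
cross yaw 0.03546313450318872
cross yaw 0.04771607848206992
```

>>> {"fn": "apply_moves", "kwargs": {"targets": [{"translation": [0.02,0.003,0],"twist": 0,"hand": 0},{"translation": [0.04,0.003,0],"twist": 0,"hand": 0},{"translation": [0.05,0,0],"twist": 0,"hand": 0},{"translation": [0.05,0,0],"twist": 0,"hand": 0},{"translation": [0.05,0,0],"twist": 0,"hand": 0},{"translation": [0.05,0,0],"twist": 0,"hand": 0},{"translation": [0.05,0,0],"twist": 0,"hand": 0},{"translation": [0.05,0,0],"twist": 0,"hand": 0}]}}

```text
time: 7.05
tool_pos: [0.4333, -0.0759, 0.1191]
tool_rot: [0.002, 0.688, 0.726, -0.001]
contact_force: [0.2, -5.6, 4.1]
gripper_width: 0.336
grasp_force: 60.8
```

>>> {"fn": "apply_moves", "kwargs": {"targets": [{"translation": [0.05,0,0],"twist": 0,"hand": 0},{"translation": [0.05,0,0],"twist": 0,"hand": 0},{"translation": [0.05,0,0],"twist": 0,"hand": 0},{"translation": [0.05,0,0],"twist": 0,"hand": 0},{"translation": [0.05,0,0],"twist": 0,"hand": 0},{"translation": [0.05,0,0],"twist": 0,"hand": 0},{"translation": [0.04,0,0],"twist": 0,"hand": 0},{"translation": [0.02,0,0],"twist": 0,"hand": 0}]}}

```text
time: 7.85
tool_pos: [0.4314, -0.0398, 0.1191]
tool_rot: [0.002, 0.688, 0.726, -0.001]
contact_force: [0.9, -6.1, 4.8]
gripper_width: 0.341
grasp_force: 60.8
```

Run:
```python
from h import *
print(state()['tool_pos'],state()['tool_rot'],state()['ft_torque'])
f=grab_frame("top");a=f[215:315,270:420];cv2.imwrite("pics/t4.png",cv2.resize(a,None,fx=5,fy=5,interpolation=cv2.INTER_CUBIC)[:,:,::-1])
```

```text
[ 0.43142141 -0.03980006  0.11911791] [ 1.70879541e-03  6.88077887e-01  7.25634605e-01 -5.67340617e-04] [-0.75019667  0.03447979 -0.00469853]
```

View pics/t4.png

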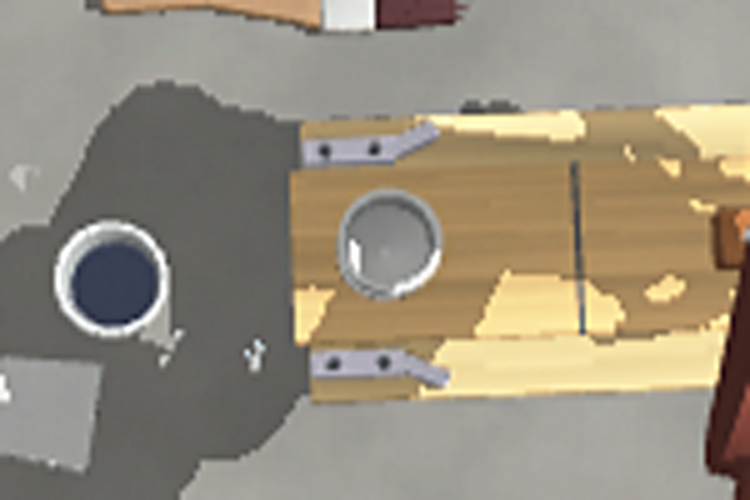

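The board is between the guides and nearly centred, with its outer end at crop (293,170–345) just past the lip. The line is at (575–583) and the cup is still in place. About 143 mm remain.

>>> {"fn": "apply_moves", "kwargs": {"targets": [{"translation": [0.02,0,0],"twist": 0,"hand": 0},{"translation": [0.04,0,0],"twist": 0,"hand": 0},{"translation": [0.05,0,0],"twist": 0,"hand": 0},{"translation": [0.05,0,0],"twist": 0,"hand": 0},{"translation": [0.05,0,0],"twist": 0,"hand": 0},{"translation": [0.05,0,0],"twist": 0,"hand": 0},{"translation": [0.05,0,0],"twist": 0,"hand": 0},{"translation": [0.05,0,0],"twist": 0,"hand": 0}]}}

```text
time: 8.7
tool_pos: [0.4295, -0.0039, 0.1191]
tool_rot: [0.002, 0.688, 0.726, -0.001]
contact_force: [0.2, -5.9, 5.1]
gripper_width: 0.339
grasp_force: 60.8
```

>>> {"fn": "apply_moves", "kwargs": {"targets": [{"translation": [0.05,0,0],"twist": 0,"hand": 0},{"translation": [0.05,0,0],"twist": 0,"hand": 0},{"translation": [0.05,0,0],"twist": 0,"hand": 0},{"translation": [0.05,0,0],"twist": 0,"hand": 0},{"translation": [0.05,0,0],"twist": 0,"hand": 0},{"translation": [0.05,0,0],"twist": 0,"hand": 0},{"translation": [0.04,0,0],"twist": 0,"hand": 0},{"translation": [0.03,0,0],"twist": 0,"hand": 0}]}}

```text
time: 9.5
tool_pos: [0.4276, 0.0331, 0.1191]
tool_rot: [0.002, 0.688, 0.726, -0.001]
contact_force: [0.7, -7.4, 6.5]
gripper_width: 0.337
grasp_force: 60.9
```

>>> {"fn": "apply_moves", "kwargs": {"targets": [{"translation": [0.03,0,0],"twist": 0,"hand": 0},{"translation": [0.04,0,0],"twist": 0,"hand": 0},{"translation": [0.05,0,0],"twist": 0,"hand": 0},{"translation": [0.05,0,0],"twist": 0,"hand": 0},{"translation": [0.05,0,0],"twist": 0,"hand": 0},{"translation": [0.05,0,0],"twist": 0,"hand": 0},{"translation": [0.04,0,0],"twist": 0,"hand": 0},{"translation": [0.02,0,0],"twist": 0,"hand": 0}]}}

```text
time: 10.3
tool_pos: [0.4258, 0.0661, 0.1191]
tool_rot: [0.002, 0.688, 0.726, -0.001]
contact_force: [0.7, -7.1, 4.9]
gripper_width: 0.339
grasp_force: 60.9
```

Run:
```python
from h import *
print(state()['tool_pos'],state()['tool_rot'],state()['ft_torque'])
f=grab_frame("top");a=f[215:315,270:420];cv2.imwrite("pics/t5.png",cv2.resize(a,None,fx=5,fy=5,interpolation=cv2.INTER_CUBIC)[:,:,::-1])
```

```text
[0.42583749 0.06606183 0.11910254] [ 1.67942740e-03  6.88046601e-01  7.25664282e-01 -6.35859715e-04] [-0.94455962 -0.00554047  0.02521518]
```

View pics/t5.png

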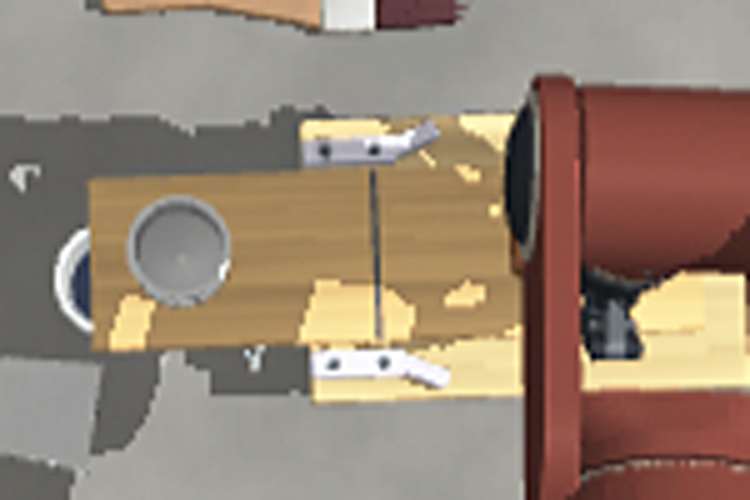

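The line is at crop (373–379,170–338), about 70 px short of the lip at 305. The flow cup is steady.

Run:
```python
from h import *
g=lambda u,v,z:onz("top",270+(u+.5)/5-.5,215+(v+.5)/5-.5,z)[:2]
W=lambda ps,z:np.array([g(*p,z) for p in ps])
E=W([(89,180),(93,350)],.089);L=W([(373,170),(379,338)],.089);D=W([(301,120),(310,401)],.075);G=W([(350,163),(358,350)],.091)
y=.0535;R=np.array([[np.cos(y),np.sin(y)],[-np.sin(y),np.cos(y)]]);lip=D.mean(0);print(lip)
for n,w in(("end",E),("line",L),("guide",G)): print(n,(R@(w.mean(0)-lip)).round(4))
d=E.mean(0)-L.mean(0);print(np.arctan2(-d[0],d[1]),np.linalg.norm(d))
```

```text
[0.41827458 0.21129591]
end [-0.0002  0.1127]
line [ 0.0004 -0.0367]
guide [-0.0006 -0.025 ]
0.057712700107885866 0.14935997475347695
```

>>> {"fn": "apply_moves", "kwargs": {"targets": [{"translation": [0.02,0,0],"twist": 0,"hand": 0},{"translation": [0.04,0,0],"twist": 0,"hand": 0},{"translation": [0.05,0,0],"twist": 0,"hand": 0},{"translation": [0.05,0,0],"twist": 0,"hand": 0},{"translation": [0.05,0,0],"twist": 0,"hand": 0},{"translation": [0.04,0,0],"twist": 0,"hand": 0},{"translation": [0.02,0,0],"twist": 0,"hand": 0},{"translation": [0.01,0,0],"twist": 0,"hand": 0}]}}

```text
time: 11.15
tool_pos: [0.4244, 0.0939, 0.1191]
tool_rot: [0.002, 0.688, 0.726, -0.001]
contact_force: [1.1, -7.9, 6.0]
gripper_width: 0.337
grasp_force: 61.0
```

>>> {"fn": "apply_moves", "kwargs": {"targets": [{"translation": [0.02,0,0],"twist": 0,"hand": 0},{"translation": [0.03,0,0],"twist": 0,"hand": 0},{"translation": [0.02,0,0],"twist": 0,"hand": 0},{"translation": [0.015,0,0],"twist": 0,"hand": 0},{"translation": [0,0,0],"twist": 0,"hand": 0},{"translation": [0,0,0],"twist": 0,"hand": 0},{"translation": [0,0,0],"twist": 0,"hand": 0}]}}

```text
time: 11.85
tool_pos: [0.4239, 0.1025, 0.1191]
tool_rot: [0.001, 0.688, 0.726, -0.0]
contact_force: [1.2, -5.6, 5.8]
gripper_width: 0.336
grasp_force: 61.0
```

Run:
```python
from h import *
s=state();print(s['tool_pos'],s['tool_rot'],s['contact_force'],s['ft_torque'])
f=grab_frame("top");a=f[215:315,260:380];f2=grab_frame("scene")[190:330,260:428]
A=cv2.resize(a,(480,400),interpolation=cv2.INTER_CUBIC);cv2.imwrite("pics/t6.png",cv2.resize(a,None,fx=6,fy=6,interpolation=cv2.INTER_CUBIC)[:,:,::-1]);cv2.imwrite("pics/s6.png",cv2.resize(f2,None,fx=4,fy=4,interpolation=cv2.INTER_CUBIC)[:,:,::-1])
```

```text
[0.42392601 0.1025084  0.11912873] [ 1.45706442e-03  6.88130454e-01  7.25585407e-01 -4.14493056e-04] [ 1.21396893 -5.58177811  5.79961933] [-0.86687914  0.04697329  0.03537316]
```

View pics/t6.png

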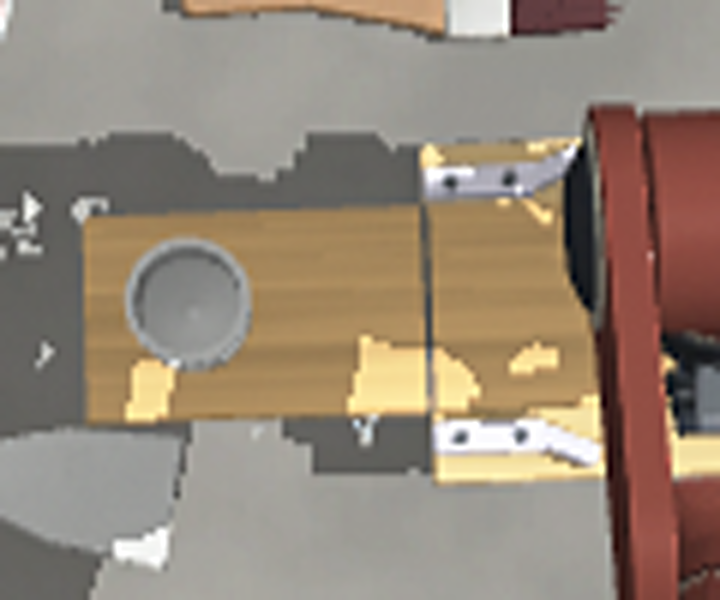

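View pics/s6.png

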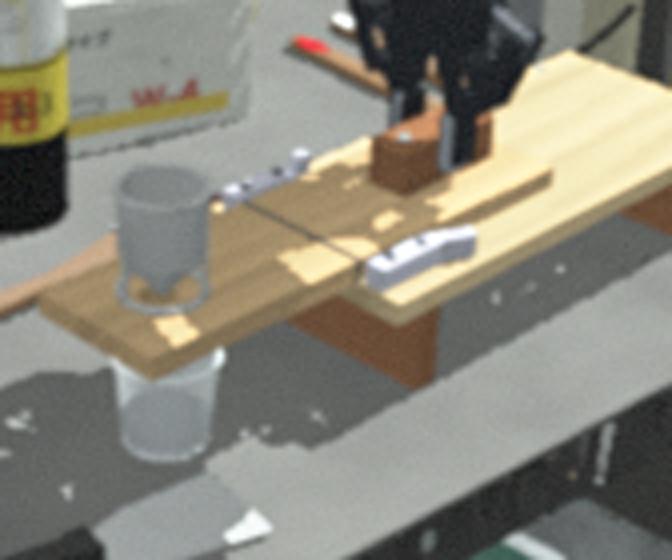

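The top view has the line at crop (423–432), on the lip edge at (421–435). The scene view shows the flow cup upright over the catch cup, the board flat and the cleat gripped.

```bash
python3 -c "
from plant import *
print(job_done())"
```

```text
the job is handed in; nothing more can be done
None
```

I slid the board out until its scribed line met the deck's outer edge, within about 1 mm in the top camera, with the flow cup upright over the catch cup. The gripper is still holding the cleat at about 61 N; I handed the job in at about 12 s, but no verdict was returned.

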